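# Pull down the spice cupboard's lift-up flap with the hooked pole

### The arm

A 6-joint arm with a two-finger parallel gripper is mounted at the origin on the work surface. World frame = base frame: x ahead of the robot, y to its left, z up, the work surface at z = 0. Lengths are in mm, angles in rad, forces in N, time in s.
With the tool pointing down it reaches from about 350 to 975 mm from the base axis. Payload 7.1 kg.
Tool frame: the origin (TCP) lies midway between the tips of the shut fingers; the grasp point (between the pads) lies pinch_z behind it (pinch_z is the distance from the TCP to the grasp point, in mm); z points along the fingers, y is the line along which they close (so a half turn about z gives the same grasp; the last joint's range is limited). The gripper opens to 88 mm and grips with 3 to 60 N. Pads are 20 mm wide; open, the fingers measure 115 mm over their backs; the gripper's body (75 mm by 178 mm) begins 61 mm behind the grasp point.
Start: joints at [1.159, 0.423, 1.63, -0, 1.089, -0.019], TCP at [239.203, 577.396, 222.675] pointing down, gripper open.
Joint ranges: [-3, 3], [-0.9, 2.11], [0.09, 2.58], [-1.31, 4.45], [0.11, 2.69], [-2.54, 2.54]. Speed limits (rad/s): [2.39, 2.39, 3.01, 3.14, 3.14, 3.14].

### API

Orientations are given as a rotation vector (axis times angle).
In Python, from workcell import get_obs, get_image, close_job, pinch_z gives the robot as it stands.
- The arm moves only by the tool jog_arm, never from a script. Its argument "commands" is a list of rows, each a list of 3 entries, a list of its own where there are three numbers: the gripper command: -1 is shut, 1 is fully open, values between are in proportion, then the shift along the tool's x, y, z as a fraction of full scale, then the turn, a rotation vector about the tool's x, y, z as a fraction of full scale. In form: [[gripper, [tx, ty, tz], [rx, ry, rz]], ...]. A call has 1 to 10 rows; each row shifts and turns the commanded pose from where the row before left it, along the tool's axes as they then stand; what a row does not reach is not made up. Full scale, the value 1, is 0.1 m for a shift and 45 degrees for a turn. A row lasts 1/10 s, in which the tool goes at most 50 mm and 8.59 degrees, less where a joint would pass 70% of its speed; a pose out of reach is approached as far as the arm can. A call with a number of a shift or a turn outside -1 to 1 is refused whole. A call with a gripper value outside its range is refused whole. The fingers move at their own pace and stop on an object; the grip force is fixed at half the most. Time passes only in rows, so rows that do not move let the fingers close. It gives the time, the measured TCP pose, the force, the opening and the grip force at its end, in the units of the state.
- get_obs(): the state, without advancing time (a new reading comes with each control period).
- get_image(name): name is "side" or "top"; returns a dict with "image" (400x640x3 uint8, blue, green, red), "z_map" (400x640 float32, mm along the optical axis (not along the pixel's ray), 0 where there is no reading), "intrinsics" (3x3 intrinsics, pixels), "k1" (the pictures are not rectified: a ray, as slopes to the right and down, at radius r is drawn at 1 + k1 r^2 times it, then the intrinsics apply), "eye" and "orientation" of the camera in the world. Camera axes: x right, y down, z forward; pixel columns grow to the right and rows downward; lengths in mm; the calibration is good to about 2 mm. A picture is of the moment at which its call begins.
- close_job(): hands the job in; it is judged then, once.
The state is a dict: "t": time; "qpos": joint angles; "qvel": joint speeds; "joint_torque": joint torques, N m; "ee_pos": TCP position; "orientation": TCP orientation; "ft_force": force on the tool from outside, world axes, zero at the start; "moment": the same for the moment, N m; "width": finger opening in mm; "grasp_force": force on a finger pad.
Only numpy, scipy, OpenCV 4.12 (cv2) and the standard library are available. Lean on these libraries where they do the work, as an engineer would, in place of code of your own. Each camera call takes 0.05 s, during which the arm holds its last target. There are 200 camera calls.

### The job

Take the hooked bamboo pole off its rest, pass its hook through the ring eye on the raised flap of the spice cupboard and swing the flap fully shut, keeping the hook in the eye until it is shut. Then unhook the pole and lay it back on its rest the way it lay. Only the pole may touch the flap, and the oil bottle, sugar bowl and jar must be left standing where they are.

Things in the scene. Friction and masses are not known exactly. Their poses are not given: they have to be found in the camera images.
- pole: Loose L-shaped pole, 70 g. Bamboo handle 18 mm square, x = -70 to +40 mm, steel rod 7 mm thick on to x = 120, there bent square into a straight prong 7 mm thick, 45 mm along +y, with a 10 mm ball at its tip. Origin: underside of the handle, near the centre of mass, where to grip; centre line of handle, rod and prong 9 mm above it. x towards the hook, z up.
- pole_hook (a point): Middle of the prong's length, at (120, 22.5, 9) mm in the pole's frame, turning with the pole.
- rest: Fixed dark-wood rest, left or right. Plate 170 x 70 x 10 mm, origin at its underside's centre. Two cradle blocks 12 mm thick, 56 mm wide, at x = -55 and +31 mm, with open notches 30 mm wide, floor 40 mm up, lips 50 mm up. The pole lies in both, underside 40 mm up, its origin over the rest's (up to 15 mm off along x), x along the rest's x, prong to +y.
- cabinet: Fixed teak spice cupboard, 280 wide (y), 150 deep, 282 mm high. Origin at the foot of its front face, mid width; x points into it, away from the robot. Above its drawer fronts (knobs stand 15 mm out, 66 mm up) is an open compartment with jars in it, closed by a flap hinged along its top.
- flap (a joint): Angle of the cupboard's flap, rad: 0 = shut (hanging against the front, hard stop), 1.57 = raised level towards the robot, 1.9 = upper stop. Board 240 wide x 130 x 8 mm, 0.13 kg; the stiff hinge holds it at any angle (0.14 N m friction: 1 to 3 N at the eye moves it). Turns about the cupboard's y through point flap_hinge.
- flap_hinge (a point): Hinge axis of the flap at mid width: (-5, 0, 265) mm in the cupboard's frame, axes as the cupboard's.
- flap_eye (a point): Centre of the steel ring eye on the flap's outer face, moves with it; its y (the cupboard's y) is the hole's axis: the prong goes in sideways. Hole 30 mm, ring 40 mm outside, wire 5 mm; 24 mm off the flap's face, 15 mm from its free edge. At flap angle a: (-0.115 sin a - 0.028 cos a, 0, -0.115 cos a + 0.028 sin a) m from the hinge in the cupboard's axes.
- oil_bottle: Bystander: tall green glass bottle, 66 mm across, 230 mm high, loose, standing at one side of the flap just before the cupboard front. Origin at the centre of its foot.
- sugar_bowl: Bystander: white ceramic sugar bowl with lid, 90 mm across, 92 mm high, loose, standing at the other side of the flap. Origin at the centre of its foot.
- jar: Bystander: glass jar with purple screw lid, 60 mm across, 85 mm high, loose, standing beside the pole's rest. Origin at the centre of its foot.
- acrylic_box: Bystander: fixed clear acrylic box with shut flip-top lid, 165 x 104 x 91 mm, on the other side of the worktop from the rest. Origin at the centre of its underside.
Things that resemble listed ones, but are neither listed nor needed, are in the scene too. There is more than one size of the pole; the one meant has the size given above.

How it is judged:
By the outcome, as a careful person would: the job done as asked, in the order asked, and still so for the second after the job is handed in, with the robot touching nothing.
It also fails if it takes over 72 s, if anything falls off the work surface, if the arm or the gripper's body presses on something with over 40 N, if the wrist force passes 120 N, or if a joint passes its speed limit or range.

## Working session

There is one attempt and no reset: what is moved stays moved. The work goes in short steps, Python scripts to look and compute and a tool call to move; the robot and the scene stay as the last step left them, time stands still between calls to the robot, and variables do not carry over. Pictures are saved under pics/ and viewed, at most 10 in all, crops included, and the job is handed in when it is done.

Besides the shell and the picture viewer there is one more tool, called after "Call:" by a JSON object that holds its "method" and its "body", one argument or row to a line. jog_arm: Moves the arm, as the interface text tells. Its arguments: {"type":"object","properties":{"commands":{"type":"array","items":{"type":"array"}}},"required":["commands"]}

```bash
mkdir -p pics; ls
cat > h.py <<'E'
import numpy as np, cv2
from scipy.spatial.transform import Rotation as R
from workcell import get_obs, get_image, close_job, pinch_z
def grab(n):
    d=get_image(n); K=np.array(d["intrinsics"]); z=d["z_map"]; h,w=z.shape
    o=np.array(d["orientation"],float)
    M=R.from_rotvec(o).as_matrix() if o.size==3 else (o if o.size==9 else R.from_quat(o).as_matrix())
    u,v=np.meshgrid(np.arange(w),np.arange(h))
    p=cv2.undistortPoints(np.stack([u,v],-1).reshape(-1,1,2).astype(float),K,np.zeros(5)).reshape(h,w,2)
    q=p.copy()
    for _ in range(20): q=p/(1+d["k1"]*(q**2).sum(-1,keepdims=True))
    c=np.concatenate([q*z[...,None],z[...,None]],-1)
    P=c@M.T+np.array(d["eye"]); P[z==0]=np.nan
    d["P"]=P; d["M"]=M
    return d
E
python3 - <<'E'
from h import *
print(pinch_z,get_obs())
for n in("top","side"):
    d=grab(n); cv2.imwrite(f"pics/{n}0.png",d["image"]); np.savez(f"{n}0.npz",P=d["P"],im=d["image"]); print(n,d["eye"],d["orientation"],d["intrinsics"],d["k1"])
E
```

```text
pics
18.700000000000003 {'t': 0.0, 'qpos': array([ 1.15902133e+00,  4.23795023e-01,  1.63067815e+00,  1.37291751e-05,
        1.08859492e+00, -1.90015121e-02]), 'qvel': array([ 3.20182435e-04, -1.47149077e-03,  1.38398912e-03, -5.77669949e-05,
       -1.28510343e-03,  1.74844448e-04]), 'joint_torque': array([-9.83633581e-04, -5.44645035e+01, -2.73679411e+01,  6.44154917e-02,
        2.26935104e-02, -9.66460311e-05]), 'ee_pos': array([238.97490814, 576.91677935, 221.93495967]), 'orientation': array([-6.12954766e-01, -3.08088135e+00,  2.25973667e-03]), 'ft_force': array([ 0.08860872,  0.85791746, -0.54916682]), 'moment': array([0.03518028, 0.02892759, 0.06548588]), 'grasp_force': 0.0, 'width': 88.09980057682269}
top [ 374.08789971   36.13607369 1372.3935871 ] [-2.14126013  2.13649796 -0.15893417] [[441.70496649   0.         313.86260112]
 [  0.         441.70496649 204.00727766]
 [  0.           0.           1.        ]] -0.052617317473512164
side [ 139.22194589  821.2578527  1115.0612309 ] [-0.65676309  2.69780782 -1.03886256] [[505.52135692   0.         316.76415243]
 [  0.         505.52135692 203.45113128]
 [  0.           0.           1.        ]] 0.03880181948731633
```

View pics/top0.png

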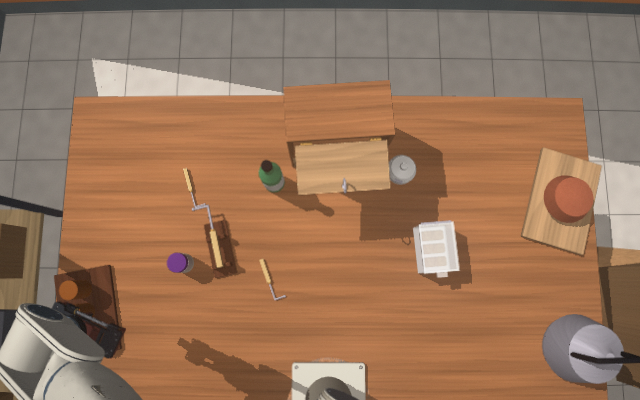

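View pics/side0.png

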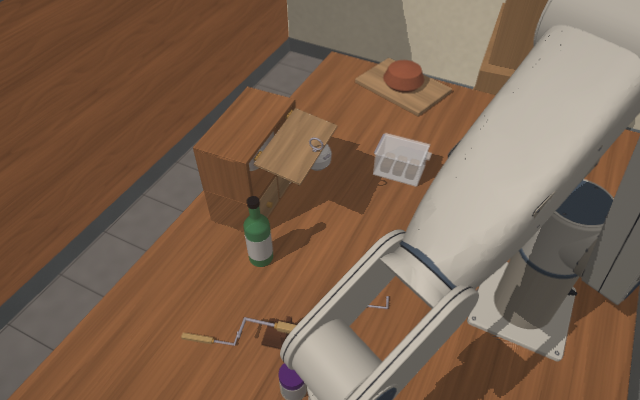

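The rest is at top px (215,248), with the pole's handle on it pointing up the image. The flap is raised with its eye at (345,185), the bottle is at (270,175), the bowl at (402,169) and the jar at (180,263). I'll zoom in and measure.

Run:
```python
from h import *
T=np.load("top0.npz");P=T["P"];im=T["im"]
a=cv2.resize(im[160:310,165:295],None,fx=4,fy=4,interpolation=cv2.INTER_CUBIC)
cv2.imwrite("pics/z1.png",a[:600])
b=cv2.resize(im[75:205,245:425],None,fx=4,fy=4,interpolation=cv2.INTER_CUBIC)
cv2.imwrite("pics/z2.png",b)
for u,v in [(215,240),(220,262),(212,232),(211,225),(209,210),(195,208),(206,206),(300,160),(380,160),(300,188),(385,186),(345,185),(346,180),(290,100),(385,95),(290,135),(390,130),(266,166),(404,167),(178,263)]:
    print(u,v,P[v,u].round(0))
```

```text
215 240 [469. 339.  58.]
220 262 [403. 321.  59.]
212 232 [492. 348.  59.]
211 225 [514. 354.  53.]
209 210 [560. 361.  53.]
195 208 [566. 404.  54.]
206 206 [572. 371.  52.]
300 160 [661.  79. 261.]
380 160 [ 662. -129.  259.]
300 188 [590.  78. 251.]
385 186 [ 596. -142.  248.]
345 185 [590. -35. 290.]
346 180 [610. -40. 254.]
290 100 [817. 105. 282.]
385 95 [ 831. -142.  282.]
290 135 [724. 104. 277.]
390 130 [ 736. -153.  283.]
266 166 [653. 170. 233.]
404 167 [ 684. -225.   92.]
178 263 [399. 438.  88.]
```

View pics/z1.png

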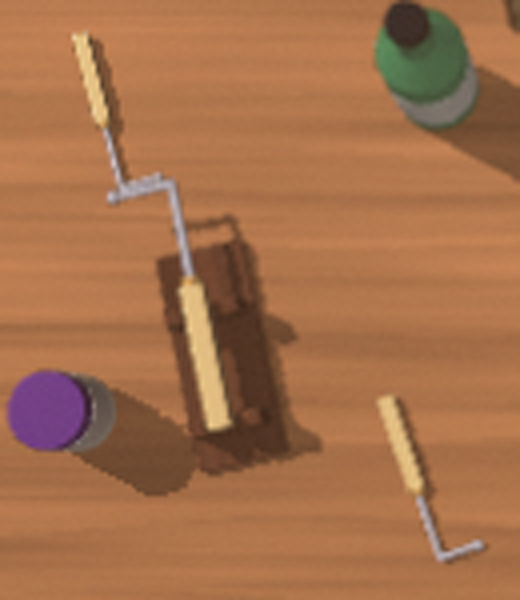

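View pics/z2.png

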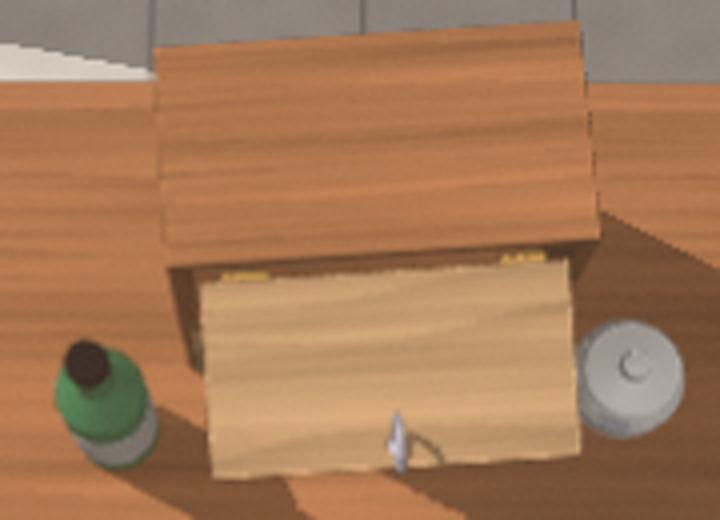

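Run:
```python
from h import *
T=np.load("top0.npz");P=T["P"];im=T["im"]
S=np.load("side0.npz")
def line(X,name):
    X=np.median(X,0)+0*X[:1] if 0 else X
    c=X.mean(0); d=np.linalg.svd(X-c)[2][0]; d*=np.sign(d[0]) or 1
    s=(X-c)@d; print(name,"c",c.round(1),"yaw",np.degrees(np.arctan2(d[1],d[0])).round(2),"s",s.min().round(1),s.max().round(1),len(X)); return c,d
hsv=cv2.cvtColor(im,cv2.COLOR_BGR2HSV).astype(int)
V,U=np.mgrid[:400,:640]
def box(a,b,c,d): return (U>=a)&(U<b)&(V>=c)&(V<d)
ok=~np.isnan(P[...,0])
# pole handle/rod/prong
m=box(185,235,195,275)&ok&(im[...,2]>190)&(hsv[...,1]>60)&(P[...,2]>54)&(P[...,2]<64)
c,d=line(P[m],"handle"); 
m2=box(190,235,195,275)&ok&(P[...,2]>40)&(P[...,2]<64)
n=np.array([-d[1],d[0],0])
X=P[m2]-c; s=X@d; t=X@n
print("all s",s.max().round(1)); 
k=s>75
print(np.c_[s[k],t[k],P[m2][k,2]].round(0)[np.argsort(s[k])].tolist())
kk=np.abs(t)<8
k2=(s>60)&(s<115)&kk;print("rod t",t[k2].round(1), P[m2][k2,2].round(0))
# cabinet top
m=box(270,410,70,150)&ok&(P[...,2]>278)&(P[...,2]<287)&(P[...,0]>700)
r=cv2.minAreaRect(P[m][:,:2].astype(np.float32)); print("cab",r,cv2.boxPoints(r).round(1).tolist(),np.median(P[m][:,2]))
# flap
m=box(290,395,135,200)&ok&(P[...,2]>235)&(P[...,2]<274)&(P[...,0]<735)
r=cv2.minAreaRect(P[m][:,:2].astype(np.float32)); print("flap",r,cv2.boxPoints(r).round(1).tolist())
A=np.c_[P[m][:,:2],np.ones(m.sum())]; co,*_=np.linalg.lstsq(A,P[m][:,2],rcond=None); print("plane",co, np.degrees(np.arctan(np.hypot(*co[:2]))))
m=box(335,355,170,200)&ok&(P[...,2]>272)&(P[...,0]<700); print("eye top",P[m].round(0).tolist())
for nm,Q in(("side",S["P"]),):
    g=~np.isnan(Q[...,0])
    e=g&(Q[...,0]>550)&(Q[...,0]<640)&(np.abs(Q[...,1]+38)<30)&(Q[...,2]>268); print("eye side",Q[e].mean(0),Q[e].min(0),Q[e].max(0),e.sum())
    e=g&(Q[...,0]>500)&(Q[...,2]>278)&(Q[...,2]<287)&(Q[...,0]>690); r=cv2.minAreaRect(Q[e][:,:2].astype(np.float32)); print("cab side",r)
for nm,a in(("bottle",(255,290,155,195)),("bowl",(388,420,150,187)),("jar",(160,200,245,280)),("rest",(200,240,215,280)),("acr",(410,465,218,280))):
    m=box(*a)&ok&(P[...,2]>15); Q=P[m]; hi=Q[Q[:,2]>Q[:,2].max()-6]; print(nm,"tophi",hi.mean(0).round(0),"range",Q.min(0).round(0),Q.max(0).round(0))
```

```text
handle c [443.4 335.4  58.9] yaw 13.52 s -53.9 56.1 181
all s 140.0
[[76.0, -2.0, 50.0], [76.0, 0.0, 55.0], [78.0, -1.0, 59.0], [78.0, -3.0, 53.0], [82.0, -3.0, 49.0], [82.0, -0.0, 51.0], [83.0, 3.0, 47.0], [84.0, -5.0, 55.0], [85.0, 1.0, 55.0], [85.0, -1.0, 50.0], [87.0, -2.0, 55.0], [88.0, 0.0, 55.0], [91.0, -2.0, 49.0], [92.0, 1.0, 52.0], [94.0, -3.0, 50.0], [95.0, 0.0, 51.0], [96.0, -4.0, 56.0], [97.0, -2.0, 58.0], [99.0, -6.0, 59.0], [99.0, -3.0, 59.0], [99.0, 4.0, 45.0], [101.0, 1.0, 54.0], [103.0, 0.0, 57.0], [104.0, -2.0, 52.0], [107.0, -2.0, 51.0], [107.0, 1.0, 51.0], [108.0, -4.0, 59.0], [110.0, -1.0, 55.0], [112.0, -4.0, 52.0], [113.0, -1.0, 53.0], [113.0, 2.0, 55.0], [115.0, -2.0, 57.0], [116.0, -4.0, 49.0], [117.0, 1.0, 54.0], [119.0, -2.0, 53.0], [119.0, 0.0, 55.0], [123.0, 0.0, 52.0], [123.0, -2.0, 48.0], [125.0, -3.0, 54.0], [126.0, -0.0, 53.0], [128.0, -4.0, 53.0], [130.0, 0.0, 49.0], [130.0, 2.0, 52.0], [132.0, -1.0, 52.0], [132.0, 39.0, 52.0], [132.0, 1.0, 55.0], [132.0, 16.0, 56.0], [133.0, 14.0, 52.0], [133.0, 29.0, 53.0], [133.0, 42.0, 52.0], [133.0, 46.0, 59.0]
[... 2105 characters left out ...]
, 284.0], [573.0, -33.0, 284.0], [574.0, -36.0, 282.0], [572.0, -33.0, 278.0], [572.0, -36.0, 276.0]]
eye side [591.92919967 -31.15066271 284.46656545] [573.93752739 -35.79878948 268.53050752] [611.42840521 -26.6183672  295.30227336] 44
cab side ((1239.191162109375, -63.73912048339844), (298.3873291015625, 1100.59765625), 83.97445678710938)
bottle tophi [655. 170. 232.] range [621. 114.  15.] [705. 203. 236.]
bowl tophi [ 642. -149.  258.] range [ 596. -266.   21.] [ 732. -149.  261.]
jar tophi [401. 445.  88.] range [373. 413.  15.] [431. 473.  93.]
rest tophi [447. 334.  62.] range [362. 283.  15.] [545. 380.  66.]
acr tophi [ 442. -315.   97.] range [ 361. -374.   15.] [ 526. -261.  102.]
```

```bash
cat >> h.py <<'E'
def go(target,yaw,step=30):
    """tool-frame total shift/turn from the present to TCP target, tool y at world angle yaw(deg), pointing down"""
    o=get_obs(); A=R.from_rotvec(o["orientation"]).as_matrix()
    y=np.array([np.cos(np.radians(yaw)),np.sin(np.radians(yaw)),0]); z=np.array([0,0,-1.]); B=np.c_[np.cross(y,z),y,z]
    s=A.T@(np.array(target)-o["ee_pos"]); r=R.from_matrix(A.T@B).as_rotvec(degrees=True)
    print("t",o["t"],"shift/100",(s/100).round(3),"turn/45",(r/45).round(3),"tool x",A[:,0].round(3))
E
python3 - <<'E'
from h import *
T=np.load("top0.npz");P=T["P"];im=T["im"]
c=np.array([458.5,339]);a=np.radians(13.52);d=np.array([np.cos(a),np.sin(a)]);n=np.array([-d[1],d[0]])
V,U=np.mgrid[:400,:640]
ok=~np.isnan(P[...,0])&(U>195)&(U<245)&(V>210)&(V<285)
X=P[...,:2]-c; s=X@d; t=X@n; z=P[...,2]
def rep(m,nm): print(nm,"s",np.percentile(s[m],[0,3,50,97,100]).round(1),"t",np.percentile(t[m],[0,3,50,97,100]).round(1),m.sum())
rep(ok&(z>6)&(z<14)&(im[...,2]<120)&(im[...,0]<60)&(np.abs(t)<45)&(np.abs(s)<110),"plate")
m=ok&(z>25)&(z<53)&(np.abs(t)<40)&(np.abs(t)>12)&(np.abs(s)<90)
h=np.histogram(s[m],np.arange(-90,91,6)); print(list(zip(h[1][:-1].astype(int),h[0])))
rep(m&(s<-20),"rear block");rep(m&(s>0)&(s<60),"front")
go([456,338,150],103.5)
E
```

```text
plate s [-101.   -94.6  -22.8   67.    71.2] t [-44.5 -38.1 -14.4  30.   38.8] 640
[(np.int64(-90), np.int64(0)), (np.int64(-84), np.int64(0)), (np.int64(-78), np.int64(8)), (np.int64(-72), np.int64(22)), (np.int64(-66), np.int64(14)), (np.int64(-60), np.int64(0)), (np.int64(-54), np.int64(0)), (np.int64(-48), np.int64(0)), (np.int64(-42), np.int64(0)), (np.int64(-36), np.int64(0)), (np.int64(-30), np.int64(0)), (np.int64(-24), np.int64(0)), (np.int64(-18), np.int64(0)), (np.int64(-12), np.int64(0)), (np.int64(-6), np.int64(0)), (np.int64(0), np.int64(0)), (np.int64(6), np.int64(0)), (np.int64(12), np.int64(26)), (np.int64(18), np.int64(16)), (np.int64(24), np.int64(3)), (np.int64(30), np.int64(0)), (np.int64(36), np.int64(0)), (np.int64(42), np.int64(0)), (np.int64(48), np.int64(0)), (np.int64(54), np.int64(0)), (np.int64(60), np.int64(0)), (np.int64(66), np.int64(0)), (np.int64(72), np.int64(0)), (np.int64(78), np.int64(0)), (np.int64(84), np.int64(0))]
rear block s [-73.3 -73.1 -68.6 -62.1 -61.5] t [-32.3 -32.  -14.7  23.8  24.8] 44
front s [12.7 13.1 17.2 24.3 25. ] t [-31.5 -31.3 -15.9  22.1  22.8] 45
t 0.1 shift/100 [-2.919 -1.376  0.722] turn/45 [-0.002 -0.001 -0.8  ] tool x [-0.924  0.383  0.   ]
```

Call:
{"method": "jog_arm", "body": {
  "commands": [
    [1, [0, 0, 0], [0, 0, -0.16]],
    [1, [0, 0, 0], [0, 0, -0.16]],
    [1, [0, 0, 0], [0, 0, -0.16]],
    [1, [0, 0, 0], [0, 0, -0.16]],
    [1, [0, 0, 0], [0, 0, -0.16]],
    [1, [0, 0, 0], [0, 0, 0]]
  ]
}}

```text
t: 0.7
ee_pos: [239.1, 577.1, 222.3]
orientation: [0.371, -3.119, 0.001]
ft_force: [-0.2, -0.7, 0.1]
width: 87.8
grasp_force: 0.0
```

```bash
python3 -c "
from h import *
go([452.7,337.6,130],103.5)"
```

```text
t 0.7 shift/100 [-1.516 -2.829  0.924] turn/45 [-0.001 -0.001  0.001] tool x [-0.972 -0.234  0.   ]
```

Call:
{"method": "jog_arm", "body": {
  "commands": [
    [1, [-0.15, -0.28, 0.09], [0, 0, 0]],
    [1, [-0.15, -0.28, 0.09], [0, 0, 0]],
    [1, [-0.15, -0.28, 0.09], [0, 0, 0]],
    [1, [-0.15, -0.28, 0.09], [0, 0, 0]],
    [1, [-0.15, -0.28, 0.09], [0, 0, 0]],
    [1, [-0.15, -0.28, 0.09], [0, 0, 0]],
    [1, [-0.15, -0.28, 0.09], [0, 0, 0]],
    [1, [-0.15, -0.28, 0.09], [0, 0, 0]],
    [1, [-0.15, -0.28, 0.09], [0, 0, 0]],
    [1, [0, 0, 0], [0, 0, 0]]
  ]
}}

```text
t: 1.7
ee_pos: [430.5, 361.0, 140.4]
orientation: [0.358, -3.119, 0.003]
ft_force: [-0.1, 0.6, -0.1]
width: 87.6
grasp_force: 0.0
```

```bash
python3 -c "
from h import *
go([452.7,337.6,31],103.5)"
```

```text
t 1.7 shift/100 [-0.165 -0.277  1.094] turn/45 [-0.002 -0.002 -0.009] tool x [-0.974 -0.227  0.002]
```

Call:
{"method": "jog_arm", "body": {
  "commands": [
    [1, [-0.165, -0.277, 0], [0, 0, -0.01]],
    [1, [0, 0, 0.2], [0, 0, 0]],
    [1, [0, 0, 0.2], [0, 0, 0]],
    [1, [0, 0, 0.2], [0, 0, 0]],
    [1, [0, 0, 0.2], [0, 0, 0]],
    [1, [0, 0, 0.2], [0, 0, 0]],
    [1, [0, 0, 0.09], [0, 0, 0]],
    [1, [0, 0, 0], [0, 0, 0]],
    [1, [0, 0, 0], [0, 0, 0]]
  ]
}}

```text
t: 2.6
ee_pos: [451.9, 341.3, 33.2]
orientation: [-0.38, 3.118, 0.0]
ft_force: [0.4, 0.2, -0.1]
width: 87.8
grasp_force: 0.0
```

```bash
python3 -c "
from h import *
go([452.7,337.6,31],103.5)"
```

```text
t 2.6 shift/100 [ 0.001 -0.038  0.022] turn/45 [0.    0.001 0.009] tool x [-0.971 -0.24  -0.   ]
```

Call:
{"method": "jog_arm", "body": {
  "commands": [
    [1, [0, -0.038, 0.02], [0, 0, 0.008]],
    [1, [0, 0, 0], [0, 0, 0]],
    [-1, [0, 0, 0], [0, 0, 0]],
    [-1, [0, 0, 0], [0, 0, 0]],
    [-1, [0, 0, 0], [0, 0, 0]],
    [-1, [0, 0, 0], [0, 0, 0]],
    [-1, [0, 0, 0], [0, 0, 0]],
    [-1, [0, 0, 0], [0, 0, 0]],
    [-1, [0, 0, 0], [0, 0, 0]]
  ]
}}

```text
t: 3.5
ee_pos: [452.7, 337.1, 30.6]
orientation: [0.372, -3.119, 0.0]
ft_force: [-0.3, -0.3, 0.3]
width: 35.5
grasp_force: 0.0
```

```bash
python3 -c "
from h import *
for i in range(3): go([452.7,337.6,31],103.5)
o=get_obs();print(o['ee_pos'],o['orientation'],o['ft_force'],o['moment'],o['width'])"
```

```text
t 3.5 shift/100 [-0.001  0.005 -0.004] turn/45 [-0.    -0.     0.002] tool x [-0.972 -0.235  0.   ]
t 3.5 shift/100 [-0.001  0.005 -0.004] turn/45 [-0.    -0.     0.002] tool x [-0.972 -0.235  0.   ]
t 3.5 shift/100 [-0.001  0.005 -0.004] turn/45 [-0.    -0.     0.002] tool x [-0.972 -0.235  0.   ]
[452.68295237 337.06892291  30.64608173] [ 3.71571014e-01 -3.11947001e+00  9.54442384e-05] [-0.29259422 -0.30694685  0.27649407] [ 0.04664222 -0.02879841 -0.06176178] 35.5112400578127
```

Fingers are still closing.

Call:
{"method": "jog_arm", "body": {
  "commands": [
    [-1, [0, 0, 0], [0, 0, 0]],
    [-1, [0, 0, 0], [0, 0, 0]],
    [-1, [0, 0, 0], [0, 0, 0]],
    [-1, [0, 0, 0], [0, 0, 0]],
    [-1, [0, 0, 0], [0, 0, 0]],
    [-1, [0, 0, 0], [0, 0, 0]]
  ]
}}

```text
t: 4.1
ee_pos: [452.7, 337.1, 30.7]
orientation: [0.372, -3.12, 0.0]
ft_force: [0.0, 0.5, 0.2]
width: 17.6
grasp_force: 30.0
```

```bash
python3 -c "
from h import *
go([452.7,337.6,31],103.5)
o=get_obs();print(o['ee_pos'],o['orientation'],o['ft_force'],o['moment'],o['width'],o['grasp_force'])"
```

```text
t 4.1 shift/100 [-0.001  0.005 -0.003] turn/45 [-0.    -0.     0.002] tool x [-0.972 -0.235  0.   ]
[452.68700355 337.08424859  30.67337906] [ 3.71602374e-01 -3.11951698e+00  2.27001722e-05] [1.16079309e-05 5.36733283e-01 2.08577564e-01] [ 0.07910185 -0.07389655 -0.00694182] 17.62992885444146 29.999995529651642
```

Call:
{"method": "jog_arm", "body": {
  "commands": [
    [-1, [0, 0, -0.1], [0, 0, 0]],
    [-1, [0, 0, -0.15], [0, 0, 0]],
    [-1, [0, 0, -0.25], [0, 0, 0]],
    [-1, [0, 0, -0.35], [0, 0, 0]],
    [-1, [0, 0, -0.35], [0, 0, 0]],
    [-1, [0, 0, -0.35], [0, 0, 0]],
    [-1, [0, 0, -0.35], [0, 0, 0]],
    [-1, [0, 0, -0.25], [0, 0, 0.08]],
    [-1, [0, 0, -0.1], [0, 0, 0.12]],
    [-1, [0, 0, 0], [0, 0, 0]]
  ]
}}

```text
t: 5.1
ee_pos: [453.5, 337.7, 259.0]
orientation: [-0.124, 3.135, 0.004]
ft_force: [-0.6, -0.0, -1.0]
width: 17.7
grasp_force: 30.0
```

```bash
python3 -c "
from h import *
go([411.3,-117.7,256],94.27)
d=grab('top');cv2.imwrite('pics/t1.png',cv2.resize(d['image'][120:320,120:380],None,fx=3,fy=3)); np.savez('t1.npz',P=d['P'],im=d['image'])
o=get_obs();print(o['ee_pos'],o['ft_force'],o['moment'],o['width'])"
```

```text
t 5.1 shift/100 [ 0.781 -4.506  0.015] turn/45 [0.003 0.006 0.006] tool x [-0.997 -0.079 -0.004]
[452.91336321 337.23873587 257.39742727] [ 0.1020811  -0.42292588 -0.99668174] [ 0.01934421 -0.05222437  0.01142633] 17.97161500374332
```

View pics/t1.png

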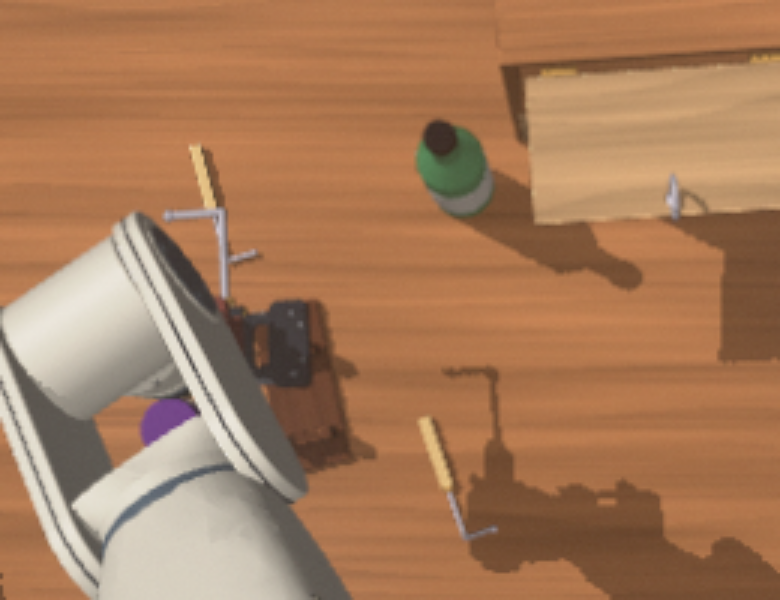

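The hook is held level and free, with the prong at crop px (167–222, 215). I'll retract towards the robot, then traverse right.

Call:
{"method": "jog_arm", "body": {
  "commands": [
    [-1, [0.2, 0, 0], [0, 0, 0]],
    [-1, [0.3, -0.1, 0], [0, 0, 0]],
    [-1, [0.28, -0.3, 0], [0, 0, 0]],
    [-1, [0, -0.36, 0], [0, 0, 0]],
    [-1, [0, -0.36, 0], [0, 0, 0]],
    [-1, [0, -0.36, 0], [0, 0, 0]],
    [-1, [0, -0.36, 0], [0, 0, 0]],
    [-1, [0, -0.36, 0], [0, 0, 0]],
    [-1, [0, -0.36, 0], [0, 0, 0]],
    [-1, [0, -0.36, 0], [0, 0, 0]]
  ]
}}

```text
t: 6.15
ee_pos: [397.4, 38.3, 255.1]
orientation: [0.13, -3.138, 0.0]
ft_force: [1.2, -0.4, -0.4]
width: 17.5
grasp_force: 30.0
```

Call:
{"method": "jog_arm", "body": {
  "commands": [
    [-1, [0, -0.36, 0], [0, 0, 0]],
    [-1, [0, -0.36, 0], [0, 0, 0]],
    [-1, [0, -0.36, 0], [0, 0, 0]],
    [-1, [0, -0.36, 0], [0, 0, 0]],
    [-1, [0, -0.1, 0], [0, 0, 0]],
    [-1, [0, 0, 0], [0, 0, 0]],
    [-1, [0, 0, 0], [0, 0, 0]]
  ]
}}

```text
t: 6.85
ee_pos: [410.0, -112.9, 255.2]
orientation: [0.126, -3.138, -0.001]
ft_force: [-0.4, 0.5, -0.4]
width: 17.7
grasp_force: 30.0
```

Run:
```python
from h import *
go([471.1,-113.2,256],94.27)
o=get_obs(); p=o["ee_pos"]; print(p,o["width"],o["qpos"])
ex=np.array([.9972,.0745]);ey=np.array([-.0745,.9972])
for n in("top","side"):
    d=grab(n);P=d["P"]; X=P[...,:2]-p[:2]; s=X@ex;t=X@ey;z=P[...,2]-p[2]
    m=(s>115)&(s<137)&(t>-10)&(t<60)&(abs(z-18)<22)
    k=m&(t>6); print(n,"prong s",np.median(s[k]),"z",np.median(z[k]),np.percentile(z[k],[10,90]),"t",t[m].min(),t[m].max(),k.sum())
    m=(s>50)&(s<115)&(abs(t)<12)&(abs(z-18)<22); print("rod t",np.median(t[m]),"z",np.median(z[m]),"slopes",np.polyfit(s[m],z[m],1)[0],np.polyfit(s[m],t[m],1)[0],m.sum())
    cv2.imwrite(f"pics/{n}2.png",d["image"])
```

```text
t 6.85 shift/100 [-0.609 -0.052 -0.009] turn/45 [ 0.001 -0.002  0.008] tool x [-0.997 -0.08   0.001]
[ 410.01142029 -112.92400108  255.19797684] 17.721706434876737 [-2.97021421e-01  7.79846507e-02  2.01478501e+00  4.46997321e-04
  1.05027366e+00 -1.94850052e+00]
top prong s 122.99748702187394 z 21.63970648400803 [18.92693222 24.19818344] t -2.3120879466573325 50.488383641733755 52
rod t 1.6230633249104316 z 22.157841938757798 slopes -0.016646883414537243 -0.04006776534339679 25
side prong s 125.07675478400013 z 20.806680174494687 [17.12486568 23.30887916] t -1.4872557279885776 53.048354196515525 42
rod t 3.8988845753262584 z 20.599927047463353 slopes -0.002063442883875428 0.00683732717477106 65
```

Call:
{"method": "jog_arm", "body": {
  "commands": [
    [-1, [-0.15, -0.03, 0], [0, 0, 0]],
    [-1, [-0.2, -0.02, -0.01], [0, 0, 0]],
    [-1, [-0.2, 0, 0], [0, 0, 0.008]],
    [-1, [-0.06, 0, 0], [0, 0, 0]],
    [-1, [0, 0, 0], [0, 0, 0]],
    [-1, [0, 0, 0], [0, 0, 0]]
  ]
}}

```text
t: 7.55
ee_pos: [471.3, -113.4, 256.3]
orientation: [0.117, -3.138, -0.0]
ft_force: [-0.3, 0.4, -0.5]
width: 17.8
grasp_force: 30.0
```

```bash
cat > look.py <<'E'
from h import *
import sys
ex=np.array([.9972,.0745]);ey=np.array([-.0745,.9972])
o=get_obs(); print(o["t"],o["ee_pos"].round(1),"f",o["ft_force"].round(1),o["width"])
for n in("top","side"):
    d=grab(n); P=d["P"]; im=d["image"]; X=P[...,:2]-np.array([591.5,-34]); s=X@ex;t=X@ey;z=P[...,2]
    hs=cv2.cvtColor(im,cv2.COLOR_BGR2HSV)
    m=(abs(s)<40)&(abs(t)<85)&(z>262)&(hs[...,1]<70)
    r=m&(abs(t)<4.5);q=m&(t<-12)&(abs(s)<12)
    for nm,k in(("ring",r),("prong",q)):
        if k.sum(): print(n,nm,"s",np.percentile(s[k],[2,50,98]).round(1),"t",np.percentile(t[k],[2,98]).round(1),"z",np.percentile(z[k],[2,50,98]).round(1),k.sum())
    if len(sys.argv)>1: np.save(n+"_im",im); cv2.imwrite(f"pics/{n}_{sys.argv[1]}.png",cv2.resize(im[110:260,200:420] if n=="side" else im[90:250,240:440],None,fx=3.6,fy=3.6,interpolation=cv2.INTER_CUBIC)[:600])
E
python3 look.py pre; python3 -c "
from h import *
go([467.3,-65.3,256],94.27)"
```

```text
7.55 [ 471.3 -113.4  256.3] f [-0.3  0.4 -0.5] 17.83759389774253
top ring s [-18.3  -2.2  14.8] t [-1.7  2.9] z [262.3 290.2 296.8] 31
top prong s [-9.8 -3.   1.7] t [-72.9 -22.4] z [273.9 278.5 282.2] 59
side ring s [-15.9  -1.   19.3] t [-0.3  4.3] z [262.5 284.1 292.9] 42
side prong s [-9.6 -1.3  2.9] t [-70.2 -18.2] z [272.1 276.8 280.5] 50
t 7.65 shift/100 [0.002 0.485 0.005] turn/45 [ 0.    -0.001 -0.001] tool x [-0.997 -0.074  0.001]
```

View pics/side_pre.png

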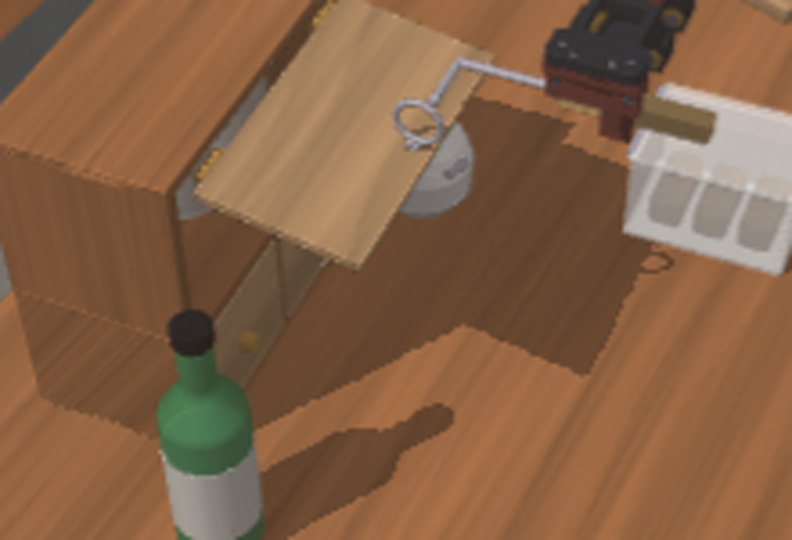

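The prong's ball tip (crop px 432,103) is in front of the ring (417,122), and its measured s and z agree with the ring's centre within 2 mm. Inserting sideways.

Call:
{"method": "jog_arm", "body": {
  "commands": [
    [-1, [0, 0.08, 0], [0, 0, 0]],
    [-1, [0, 0.1, 0], [0, 0, 0]],
    [-1, [0, 0.1, 0], [0, 0, 0]],
    [-1, [0, 0.1, 0], [0, 0, 0]],
    [-1, [0, 0.1, 0], [0, 0, 0]],
    [-1, [0, 0, 0], [0, 0, 0]]
  ]
}}

```text
t: 8.25
ee_pos: [468.1, -64.7, 256.7]
orientation: [0.118, -3.139, -0.0]
ft_force: [0.5, 0.7, -1.2]
width: 17.5
grasp_force: 30.0
```

```bash
python3 look.py in; python3 -c "
from h import *
ims=[np.load(n+'_im.npy') for n in('top','side')]
a=ims[0][160:220,310:380];b=ims[1][120:180,280:350]
cv2.imwrite('pics/in.png',cv2.resize(np.hstack([a,b]),None,fx=5.5,fy=5.5,interpolation=cv2.INTER_CUBIC))"
```

```text
8.25 [468.1 -64.7 256.7] f [ 0.5  0.7 -1.2] 17.46448570766685
top ring s [-15.4  -1.5  14.1] t [-4.4  3.2] z [264.7 289.  295. ] 34
top prong s [-11.3  -3.8  -0.1] t [-24.2 -12.8] z [275.4 278.8 283.5] 17
side ring s [-15.7  -0.4  19.7] t [-2.8  4.3] z [263.8 279.9 293.9] 50
side prong s [-10.8  -4.4   1.4] t [-21.3 -15.8] z [275.1 277.3 279.5] 13
```

View pics/in.png

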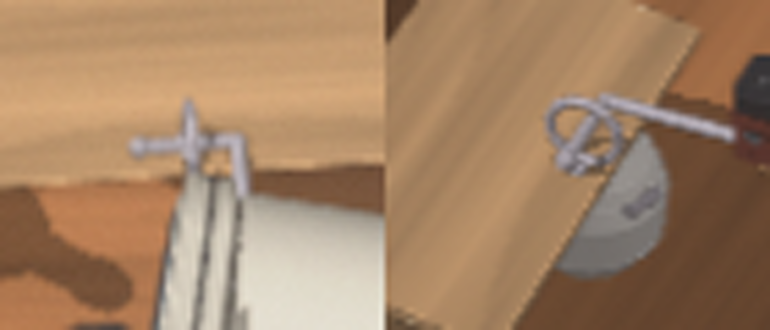

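Run:
```python
from h import *
o=get_obs();p=o["ee_pos"]
for n in("top","side"):
    d=grab(n);P=d["P"];X=P-p
    for lo,hi in((40,100),(100,160),(160,220),(220,300),(300,400)):
        m=(X[...,2]>lo)&(X[...,2]<hi)&(P[...,0]>300)&(abs(X[...,1])<250)&(P[...,2]>300)
        if m.sum()>5: print(n,lo,"x-rel max",np.percentile(X[m][:,0],99).round(),"y",X[m][:,1].min().round(),X[m][:,1].max().round(),m.sum())
e=lambda a:np.array([-115*np.sin(a)-28*np.cos(a),-115*np.cos(a)+28*np.sin(a)])
tg=lambda a:np.array([115*np.cos(a)-28*np.sin(a),-(115*np.sin(a)+28*np.cos(a))])/118.4
A=np.linspace(1.41,0,17)
pr=[e(1.41)+[-2,1]]+[e(a)+10.5*tg(a) for a in A]
D=np.diff(pr,axis=0)
for a,dd in zip(A,D): print(a.round(2),"tool x %.3f z %.3f"%(-dd[0]/100,-dd[1]/100))
q=np.array(pr[-1])-pr[0]; print("total",q,"final TCP z",p[2]+q[1])
```

```text
top 40 x-rel max 19.0 y 12.0 58.0 6
top 100 x-rel max 25.0 y -28.0 89.0 418
top 160 x-rel max -29.0 y -11.0 24.0 25
top 220 x-rel max 30.0 y -35.0 67.0 42
top 300 x-rel max 43.0 y -64.0 84.0 3955
side 40 x-rel max 1302.0 y -144.0 86.0 592
side 100 x-rel max 27.0 y -86.0 93.0 1137
side 160 x-rel max 33.0 y -40.0 44.0 665
side 220 x-rel max 49.0 y -10.0 73.0 980
side 300 x-rel max 47.0 y -59.0 87.0 4506
1.41 tool x -0.012 z 0.115
1.32 tool x -0.006 z 0.105
1.23 tool x -0.015 z 0.104
1.15 tool x -0.024 z 0.102
1.06 tool x -0.033 z 0.099
0.97 tool x -0.041 z 0.096
0.88 tool x -0.050 z 0.092
0.79 tool x -0.058 z 0.087
0.7 tool x -0.065 z 0.082
0.62 tool x -0.072 z 0.076
0.53 tool x -0.078 z 0.069
0.44 tool x -0.084 z 0.062
0.35 tool x -0.089 z 0.054
0.26 tool x -0.094 z 0.046
0.18 tool x -0.098 z 0.038
0.09 tool x -0.101 z 0.029
0.0 tool x -0.103 z 0.020
total [ 102.19791207 -127.70991511] final TCP z 129.03009417691334
```

Call:
{"method": "jog_arm", "body": {
  "commands": [
    [-1, [-0.006, 0, 0.06], [0, 0, 0]],
    [-1, [-0.006, 0, 0.055], [0, 0, 0]],
    [-1, [-0.006, 0, 0.105], [0, 0, 0]],
    [-1, [-0.015, 0, 0.104], [0, 0, 0]],
    [-1, [-0.024, 0, 0.102], [0, 0, 0]],
    [-1, [-0.033, 0, 0.099], [0, 0, 0]],
    [-1, [-0.041, 0, 0.096], [0, 0, 0]],
    [-1, [0, 0, 0], [0, 0, 0]]
  ]
}}

```text
t: 9.25
ee_pos: [480.9, -64.9, 193.0]
orientation: [0.116, -3.137, -0.001]
ft_force: [1.0, -0.1, -0.4]
width: 18.0
grasp_force: 30.0
```

```bash
cat > flap.py <<'E'
from h import *
ex=np.array([.9972,.0745]);ey=np.array([-.0745,.9972]);H=np.array([707.7,-26.2])
o=get_obs();print(o["t"],o["ee_pos"].round(1),"f",o["ft_force"].round(1),"m",o["moment"].round(2),o["width"])
print("prong s,z,t rel hinge",((o["ee_pos"][:2]-H)@ex+126).round(1),(o["ee_pos"][2]+18.3-265).round(1),((o["ee_pos"][:2]-H)@ey).round(1))
d=grab("side");P=d["P"];X=P[...,:2]-H;s=X@ex;t=X@ey;z=P[...,2]-265
m=(t>-5)&(t<110)&(abs(t)>25)&(s>-140)&(s<-2)&(z<10)&(z>-140)
Q=np.c_[s[m],z[m]]
# robust: outer face line through a point 8mm from the hinge; scan the angle
best=max(np.linspace(-.05,1.6,331),key=lambda a:((abs(Q@[-np.cos(a),np.sin(a)]-4)<4)&(Q@[-np.sin(a),-np.cos(a)]>20)&(Q@[-np.sin(a),-np.cos(a)]<130)).sum())
f=Q@[-np.cos(best),np.sin(best)];k=abs(f-4)<8
print("flap angle ~",best, k.sum())
cv2.imwrite("pics/flap.png",cv2.resize(d["image"][100:260,200:420],None,fx=3.6,fy=3.6,interpolation=cv2.INTER_CUBIC))
E
python3 flap.py
```

```text
9.25 [480.9 -64.9 193. ] f [ 1.  -0.1 -0.4] m [ 0.05 -0.   -0.04] 17.958240544909096
prong s,z,t rel hinge -103.0 -53.7 -21.7
flap angle ~ 0.9199999999999999 1274
```

Call:
{"method": "jog_arm", "body": {
  "commands": [
    [-1, [-0.045, 0, 0.085], [0, 0, 0]],
    [-1, [-0.055, 0, 0.085], [0, 0, 0]],
    [-1, [-0.062, 0, 0.08], [0, 0, 0]],
    [-1, [-0.072, 0, 0.076], [0, 0, 0]],
    [-1, [-0.078, 0, 0.069], [0, 0, 0]],
    [-1, [-0.084, 0, 0.062], [0, 0, 0]],
    [-1, [-0.089, 0, 0.054], [0, 0, 0]],
    [-1, [-0.094, 0, 0.046], [0, 0, 0]],
    [-1, [0, 0, 0], [0, 0, 0]]
  ]
}}

```text
t: 10.2
ee_pos: [540.1, -60.7, 138.2]
orientation: [0.116, -3.139, -0.0]
ft_force: [-0.5, -0.3, -0.6]
width: 17.8
grasp_force: 30.0
```

```bash
python3 flap.py
```

```text
10.2 [540.1 -60.7 138.2] f [-0.5 -0.3 -0.6] m [0.03 0.06 0.02] 17.815451125333958
prong s,z,t rel hinge -43.7 -108.5 -21.9
flap angle ~ 0.21500000000000002 825
```

Call:
{"method": "jog_arm", "body": {
  "commands": [
    [-1, [-0.08, 0, 0.035], [0, 0, 0]],
    [-1, [-0.08, 0, 0.028], [0, 0, 0]],
    [-1, [-0.06, 0, 0.018], [0, 0, 0]],
    [-1, [-0.03, 0, 0.008], [0, 0, 0]],
    [-1, [0, 0, 0], [0, 0, 0]]
  ]
}}

```text
t: 10.75
ee_pos: [564.6, -58.9, 129.9]
orientation: [-0.116, 3.139, -0.0]
ft_force: [0.0, -0.2, -1.1]
width: 18.0
grasp_force: 30.0
```

```bash
python3 flap.py
```

```text
10.75 [564.6 -58.9 129.9] f [ 0.  -0.2 -1.1] m [0.02 0.07 0.02] 18.007983106976575
prong s,z,t rel hinge -19.2 -116.8 -21.9
flap angle ~ 0.0 454
```

Call:
{"method": "jog_arm", "body": {
  "commands": [
    [-1, [-0.02, 0, 0.004], [0, 0, 0]],
    [-1, [0, 0, 0], [0, 0, 0]]
  ]
}}

```text
t: 11.0
ee_pos: [565.9, -58.8, 129.5]
orientation: [0.116, -3.139, -0.0]
ft_force: [-0.6, 0.8, -1.1]
width: 17.4
grasp_force: 30.0
```

```bash
python3 flap.py
```

```text
11.0 [565.9 -58.8 129.5] f [-0.6  0.8 -1.1] m [ 0.02  0.16 -0.01] 17.37738673192296
prong s,z,t rel hinge -17.9 -117.2 -21.9
flap angle ~ -0.0050000000000000044 401
```

Call:
{"method": "jog_arm", "body": {
  "commands": [
    [-1, [-0.015, 0, 0.003], [0, 0, 0]],
    [-1, [-0.015, 0, 0.003], [0, 0, 0]],
    [-1, [0, 0, 0], [0, 0, 0]],
    [-1, [0, 0, 0], [0, 0, 0]]
  ]
}}

```text
t: 11.45
ee_pos: [569.1, -58.6, 129.0]
orientation: [-0.116, 3.139, -0.0]
ft_force: [-0.4, -0.1, -0.5]
width: 18.1
grasp_force: 30.0
```

```bash
python3 flap.py
```

```text
11.45 [569.1 -58.6 129. ] f [-0.4 -0.1 -0.5] m [ 0.02  0.13 -0.01] 18.14967376470791
prong s,z,t rel hinge -14.6 -117.7 -22.0
flap angle ~ 1.425 151
```

View pics/flap.png

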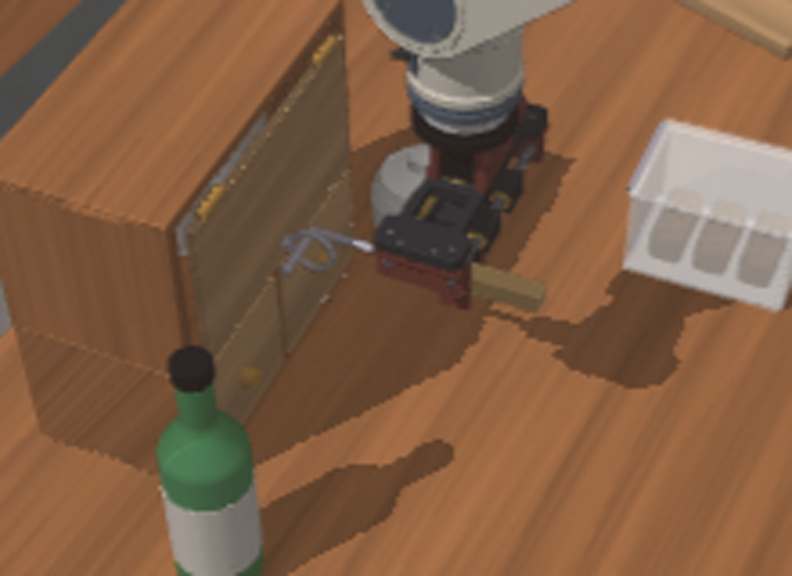

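```bash
cat > fl2.py <<'E'
from h import *
ex=np.array([.9972,.0745]);ey=np.array([-.0745,.9972]);H=np.array([707.7,-26.2])
o=get_obs();print(o["t"],o["ee_pos"].round(1),"f",o["ft_force"].round(1),"m",o["moment"].round(2),"tau",o["joint_torque"].round(2))
for n in ("side",):
    d=grab(n);P=d["P"];X=P[...,:2]-H;s=X@ex;t=X@ey;z=P[...,2]-265
    for lo,hi in((20,110),(-110,-60)):
        for zl,zh in((-30,-10),(-60,-30),(-90,-60),(-120,-90),(-132,-120),(-185,-140)):
            m=(t>lo)&(t<hi)&(s>-60)&(s<40)&(z>zl)&(z<zh)
            if m.sum()>5: print(n,lo,zl,np.percentile(s[m],[10,50,90]).round(1),m.sum())
    hs=cv2.cvtColor(d["image"],cv2.COLOR_BGR2HSV); m=(abs(t)<5)&(s>-60)&(s<0)&(z>-145)&(z<-85)&(hs[...,1]<80); print("ring s",np.percentile(s[m],[3,97]),"z",np.percentile(z[m],[3,97]))
    m=(abs(t+8)<4)&(s>-60)&(s<0)&(z>-145)&(z<-85)&(hs[...,1]<80); print("prong s",np.percentile(s[m],[3,50,97]),"z",np.percentile(z[m],[3,50,97]))
E
python3 fl2.py
```

```text
11.5 [569.1 -58.6 129. ] f [-0.7  0.3 -0.7] m [ 0.02  0.11 -0.02] tau [ 3.000e-02 -5.224e+01 -2.245e+01  0.000e+00 -6.000e-02  1.000e-02]
side 20 -30 [-2.2 -0.8  0.8] 116
side 20 -60 [-2.  -0.6  0.8] 156
side 20 -90 [-2.1 -1.   0.2] 147
side 20 -120 [-2.9 -1.3  0.1] 161
side 20 -132 [-2.  -0.8  0.2] 37
side 20 -185 [4.3 5.7 7.6] 183
side -110 -30 [-2.6 -1.3 -0. ] 49
side -110 -60 [-2.4 -1.1  0.3] 76
side -110 -90 [-2.6 -1.2 -0. ] 65
side -110 -120 [-3.  -1.8 -0.2] 68
side -110 -132 [-3.  -1.5  0.2] 22
side -110 -185 [3.5 5.1 7. ] 71
ring s [-43.87822995  -2.16986773] z [-131.53485839  -93.66252433]
prong s [-18.57825347 -17.98923047 -15.3593648 ] z [-116.4414417  -113.68956198 -112.04699207]
```

Call:
{"method": "jog_arm", "body": {
  "commands": [
    [-1, [-0.015, 0, 0.002], [0, 0, 0]],
    [-1, [-0.015, 0, 0.002], [0, 0, 0]],
    [-1, [0, 0, 0], [0, 0, 0]],
    [-1, [0, 0, 0], [0, 0, 0]]
  ]
}}

```text
t: 11.95
ee_pos: [570.4, -58.5, 128.2]
orientation: [0.116, -3.136, -0.0]
ft_force: [-6.0, -0.7, 0.9]
width: 17.9
grasp_force: 30.0
```

```bash
python3 fl2.py
```

```text
11.95 [570.4 -58.5 128.2] f [-6.  -0.7  0.9] m [-0.13  0.71  0.04] tau [ 1.17e+00 -5.17e+01 -2.52e+01  3.90e-01 -1.41e+00  3.00e-02]
side 20 -30 [-1.7 -0.3  0.7] 113
side 20 -60 [-1.8 -0.6  0.7] 161
side 20 -90 [-1.7 -0.3  0.9] 143
side 20 -120 [-1.9 -0.4  0.9] 152
side 20 -132 [-1.1  0.   0.9] 46
side 20 -185 [4.3 5.8 7.8] 189
side -110 -30 [-2.2 -1.2  0. ] 54
side -110 -60 [-2.3 -0.8  0.2] 74
side -110 -90 [-2.3 -0.8  0.4] 68
side -110 -120 [-2.3 -1.   0.6] 68
side -110 -132 [-1.4 -0.5  0.8] 18
side -110 -185 [3.7 5.2 7.1] 77
ring s [-42.28265211  -2.49315604] z [-130.81655312  -97.21147697]
prong s [-16.00553223 -12.64641796 -11.16577261] z [-119.87170763 -118.36587712 -115.48327803]
```

The force rose to 6 N with the face vertical, so the flap is at its hard stop. Centring the prong in the ring and withdrawing sideways.

Call:
{"method": "jog_arm", "body": {
  "commands": [
    [-1, [0.06, 0, -0.015], [0, 0, 0]],
    [-1, [0.055, 0, -0.015], [0, 0, 0]],
    [-1, [0, 0, 0], [0, 0, 0]]
  ]
}}

```text
t: 12.3
ee_pos: [560.1, -59.2, 131.9]
orientation: [-0.115, 3.139, 0.0]
ft_force: [0.4, -0.2, -0.1]
width: 17.8
grasp_force: 30.0
```

```bash
python3 fl2.py
```

```text
12.3 [560.1 -59.2 131.9] f [ 0.4 -0.2 -0.1] m [0.02 0.01 0.02] tau [-5.000e-02 -5.142e+01 -2.187e+01 -3.000e-02  7.000e-02 -2.000e-02]
side 20 -30 [-1.6 -0.4  1.1] 108
side 20 -60 [-1.6 -0.4  0.9] 155
side 20 -90 [-1.8 -0.3  1.2] 152
side 20 -120 [-2.6 -0.5  0.8] 151
side 20 -132 [-1.8 -0.4  1. ] 44
side 20 -185 [4.2 5.8 8. ] 190
side -110 -30 [-2.1 -0.8  0.1] 45
side -110 -60 [-2.3 -1.3  0.4] 74
side -110 -90 [-2.2 -0.9  0.3] 69
side -110 -120 [-2.2 -1.   0.8] 67
side -110 -132 [-1.6 -0.7 -0.1] 18
side -110 -185 [3.7 5.  7.1] 74
ring s [-42.4716587   -2.26019314] z [-131.65754676  -94.65905971]
prong s [-27.27336202 -22.00035327 -19.72418137] z [-114.99891083 -113.68606973 -112.67301663]
```

Flap still shut, no force, and the prong is centred (s −22, z −114). Pulling out.

Call:
{"method": "jog_arm", "body": {
  "commands": [
    [-1, [0, -0.08, 0], [0, 0, 0]],
    [-1, [0, -0.1, 0], [0, 0, 0]],
    [-1, [0, -0.1, 0], [0, 0, 0]],
    [-1, [0, -0.1, 0], [0, 0, 0]],
    [-1, [0, -0.1, 0], [0, 0, 0]],
    [-1, [0, -0.1, 0], [0, 0, 0]],
    [-1, [0, 0, 0], [0, 0, 0]]
  ]
}}

```text
t: 13.05
ee_pos: [565.0, -118.5, 131.6]
orientation: [-0.113, 3.139, -0.0]
ft_force: [0.9, 0.4, 0.1]
width: 17.8
grasp_force: 30.0
```

```bash
python3 fl2.py; python3 -c "
from h import *
go([420,-124,250],94.27)"
```

```text
13.05 [ 565.  -118.5  131.6] f [0.9 0.4 0.1] m [ 0.06 -0.01  0.03] tau [ -0.54 -52.48 -22.53  -0.09   0.07  -0.18]
side 20 -30 [-1.8 -0.5  1. ] 111
side 20 -60 [-1.7 -0.5  0.8] 156
side 20 -90 [-1.7 -0.4  0.7] 156
side 20 -120 [-1.6 -0.3  0.9] 141
side 20 -132 [-1.1 -0.3  0.7] 39
side 20 -185 [4.3 5.8 8. ] 186
side -110 -30 [-2.3 -1.2 -0.1] 50
side -110 -60 [-2.8 -0.9  0.2] 68
side -110 -90 [-2.4 -0.8  0.6] 69
side -110 -120 [-49.5  -2.   -0.2] 104
side -110 -132 [-2.  -0.8  0.1] 21
side -110 -185 [3.9 5.4 7.9] 62
ring s [-42.61648057  -2.75648237] z [-131.00678774  -96.79470002]
t 13.1 shift/100 [ 1.449  0.043 -1.185] turn/45 [ 0.     0.    -0.003] tool x [-0.997 -0.072 -0.   ]Traceback (most recent call last):
  File "fl2.py", line 11, in <module>
    m=(abs(t+8)<4)&(s>-60)&(s<0)&(z>-145)&(z<-85)&(hs[...,1]<80); print("prong s",np.percentile(s[m],[3,50,97]),"z",np.percentile(z[m],[3,50,97]))
                                                                                  ~~~~~~~~~~~~~^^^^^^^^^^^^^^^^
    return _quantile_unchecked(
        a, q, axis, out, overwrite_input, method, keepdims, weights)
    return _ureduce(a,
                    func=_quantile_ureduce_func,
    ...<5 lines>...
                    overwrite_input=overwrite_input,
                    method=method)
    r = func(a, **kwargs)
    result = _quantile(arr,
                       quantiles=q,
    ...<2 lines>...
                       out=out,
                       weights=wgt)
    slices_having_nans = np.isnan(arr[-1, ...])
                                  ~~~^^^^^^^^^
IndexError: index -1 is out of bounds for axis 0 with size 0
```

Call:
{"method": "jog_arm", "body": {
  "commands": [
    [-1, [0.2, 0, 0], [0, 0, 0]],
    [-1, [0.3, 0, 0], [0, 0, 0]],
    [-1, [0.3, 0, -0.15], [0, 0, 0]],
    [-1, [0.3, 0, -0.3], [0, 0, 0]],
    [-1, [0.3, 0, -0.3], [0, 0, 0]],
    [-1, [0.05, 0.1, -0.3], [0, 0, 0]],
    [-1, [0, 0.3, 0], [0, 0, 0]],
    [-1, [0, 0.36, 0], [0, 0, 0]],
    [-1, [0, 0.36, 0], [0, 0, 0]],
    [-1, [0, 0.36, 0], [0, 0, 0]]
  ]
}}

```text
t: 14.1
ee_pos: [408.8, 21.4, 236.9]
orientation: [-0.115, 3.139, 0.0]
ft_force: [1.6, 0.5, 0.1]
width: 18.0
grasp_force: 30.0
```

Call:
{"method": "jog_arm", "body": {
  "commands": [
    [-1, [0, 0.36, 0], [0, 0, 0]],
    [-1, [0, 0.36, 0], [0, 0, 0]],
    [-1, [0, 0.36, 0], [0, 0, 0]],
    [-1, [0, 0.36, 0], [0, 0, 0]],
    [-1, [0, 0.36, 0], [0, 0, 0]],
    [-1, [0, 0.36, 0], [0, 0, 0]],
    [-1, [0, 0.36, 0], [0, 0, 0]],
    [-1, [0, 0.3, 0], [0, 0, 0]],
    [-1, [0, 0, 0], [0, 0, 0]]
  ]
}}

```text
t: 15.0
ee_pos: [388.1, 304.3, 236.7]
orientation: [-0.121, 3.139, 0.002]
ft_force: [0.2, 0.6, -1.1]
width: 17.8
grasp_force: 30.0
```

```bash
python3 -c "
from h import *
go([452.7,337.1,140],103.58)
o=get_obs();print(o['ee_pos'],o['width'],o['grasp_force'])"
```

```text
t 15.0 shift/100 [-0.668  0.276  0.968] turn/45 [ 0.002  0.001 -0.203] tool x [-0.997 -0.077 -0.001]
[388.14134108 304.30381238 236.71240272] 17.807804413244487 30.000160932540894
```

Call:
{"method": "jog_arm", "body": {
  "commands": [
    [-1, [-0.22, 0.09, 0], [0, 0, 0]],
    [-1, [-0.22, 0.09, 0], [0, 0, 0]],
    [-1, [-0.22, 0.09, 0.1], [0, 0, 0]],
    [-1, [0, 0, 0.2], [0, 0, -0.1]],
    [-1, [0, 0, 0.2], [0, 0, -0.1]],
    [-1, [0, 0, 0.2], [0, 0, 0]],
    [-1, [0, 0, 0.2], [0, 0, 0]],
    [-1, [0, 0, 0], [0, 0, 0]],
    [-1, [0, 0, 0], [0, 0, 0]]
  ]
}}

```text
t: 15.9
ee_pos: [452.2, 332.4, 146.7]
orientation: [0.361, -3.12, 0.001]
ft_force: [-0.5, -0.2, 0.3]
width: 17.9
grasp_force: 30.0
```

Run:
```python
from h import *
go([452.7,337.1,60],103.58)
o=get_obs();p=o["ee_pos"];print(p,o['width'],o["orientation"])
a=np.radians(13.58);d0=np.array([np.cos(a),np.sin(a)]);n=np.array([-d0[1],d0[0]])
d=grab("top");P=d["P"];X=P[...,:2]-p[:2];s=X@d0;t=X@n;z=P[...,2]-p[2]
m=(s>30)&(s<118)&(abs(t)<14)&(abs(z-20)<15);print("rod/handle slopes z,t",np.polyfit(s[m],z[m],1),np.polyfit(s[m],t[m],1),m.sum())
m=(s>110)&(s<142)&(t>8)&(t<60)&(abs(z-20)<15);print("prong s",np.median(s[m]),"z",np.median(z[m]),m.sum())
```

```text
t 15.9 shift/100 [-0.016  0.045  0.867] turn/45 [-0.    -0.001 -0.008] tool x [-0.974 -0.229  0.001]
[452.22232612 332.43883762 146.73337386] 17.906928863564197 [ 3.61335400e-01 -3.11997414e+00  7.10979567e-04]
rod/handle slopes z,t [-2.00237123e-02  2.42869477e+01] [ 0.04049336 -6.52856944] 45
prong s 123.30338995854197 z 21.606319636650028 20
```

No slip in the grip (prong s 123, z 21.6, as before). Correcting laterally, then lowering.

Call:
{"method": "jog_arm", "body": {
  "commands": [
    [-1, [-0.016, 0.045, 0], [0, 0, -0.008]],
    [-1, [0, 0, 0.2], [0, 0, 0]],
    [-1, [0, 0, 0.2], [0, 0, 0]],
    [-1, [0, 0, 0.2], [0, 0, 0]],
    [-1, [0, 0, 0.2], [0, 0, 0]],
    [-1, [0, 0, 0], [0, 0, 0]],
    [-1, [0, 0, 0], [0, 0, 0]]
  ]
}}

```text
t: 16.65
ee_pos: [453.3, 338.1, 67.3]
orientation: [-0.372, 3.119, 0.0]
ft_force: [0.4, 0.3, 0.2]
width: 18.1
grasp_force: 30.0
```

```bash
python3 -c "
from h import *
go([452.7,337.1,30.7],103.58)"
```

```text
t 16.65 shift/100 [ 0.008 -0.008  0.366] turn/45 [0.    0.001 0.   ] tool x [-0.972 -0.235 -0.001]
```

Call:
{"method": "jog_arm", "body": {
  "commands": [
    [-1, [0.008, -0.008, 0.08], [0, 0, 0]],
    [-1, [0, 0, 0.08], [0, 0, 0]],
    [-1, [0, 0, 0.08], [0, 0, 0]],
    [-1, [0, 0, 0.06], [0, 0, 0]],
    [-1, [0, 0, 0.04], [0, 0, 0]],
    [-1, [0, 0, 0.02], [0, 0, 0]],
    [-1, [0, 0, 0], [0, 0, 0]],
    [-1, [0, 0, 0], [0, 0, 0]]
  ]
}}

```text
t: 17.45
ee_pos: [452.3, 336.7, 30.7]
orientation: [0.372, -3.119, 0.0]
ft_force: [-0.2, -0.9, 2.8]
width: 17.5
grasp_force: 30.0
```

```bash
python3 -c "
from h import *
go([452.7,337.1,30.7],103.58)
print(get_obs()['moment'])"
```

```text
t 17.45 shift/100 [-0.005  0.003 -0.   ] turn/45 [-0. -0.  0.] tool x [-0.972 -0.235  0.   ]
[-0.0324616   0.21798993 -0.0112586 ]
```

It has touched down in the cradle (2.8 N). Opening slowly, then lifting straight up.

Call:
{"method": "jog_arm", "body": {
  "commands": [
    [-0.4, [0, 0, 0], [0, 0, 0]],
    [-0.2, [0, 0, 0], [0, 0, 0]],
    [0.2, [0, 0, 0], [0, 0, 0]],
    [0.2, [0, 0, 0], [0, 0, 0]],
    [0.2, [0, 0, 0], [0, 0, 0]],
    [0.2, [0, 0, 0], [0, 0, 0]],
    [0.2, [0, 0, 0], [0, 0, 0]],
    [0.2, [0, 0, 0], [0, 0, 0]]
  ]
}}

```text
t: 18.25
ee_pos: [452.3, 336.7, 30.6]
orientation: [0.372, -3.12, -0.0]
ft_force: [-0.3, -1.3, 0.2]
width: 52.9
grasp_force: 0.0
```

Call:
{"method": "jog_arm", "body": {
  "commands": [
    [0.2, [0, 0, -0.1], [0, 0, 0]],
    [0.2, [0, 0, -0.2], [0, 0, 0]],
    [0.2, [0, 0, -0.3], [0, 0, 0]],
    [0.2, [0, 0, -0.3], [0, 0, 0]],
    [0.2, [0, 0, -0.3], [0, 0, 0]],
    [0.2, [0, 0, -0.3], [0, 0, 0]],
    [0.2, [0.2, -0.3, 0], [0, 0, 0]],
    [0.2, [0.2, -0.3, 0], [0, 0, 0]],
    [0.2, [0, -0.3, 0], [0, 0, 0]],
    [0.2, [0, -0.3, 0], [0, 0, 0]]
  ]
}}

```text
t: 19.25
ee_pos: [441.2, 209.6, 181.6]
orientation: [-0.373, 3.118, 0.0]
ft_force: [0.4, -0.3, -0.0]
width: 52.5
grasp_force: 0.0
```

Call:
{"method": "jog_arm", "body": {
  "commands": [
    [0.2, [0, -0.3, 0], [0, 0, 0]],
    [0.2, [0, -0.3, 0], [0, 0, 0]],
    [0.2, [0, -0.3, 0], [0, 0, 0]],
    [0.2, [0, 0, 0], [0, 0, 0]],
    [0.2, [0, 0, 0], [0, 0, 0]]
  ]
}}

```text
t: 19.75
ee_pos: [462.9, 122.9, 181.1]
orientation: [-0.369, 3.119, 0.0]
ft_force: [-0.3, 0.8, -0.1]
width: 52.5
grasp_force: 0.0
```

```bash
python3 - <<'E'
from h import *
d=grab("top");P=d["P"];im=d["image"];cv2.imwrite("pics/end.png",im)
hsv=cv2.cvtColor(im,cv2.COLOR_BGR2HSV).astype(int);V,U=np.mgrid[:400,:640]
m=(U>185)&(U<235)&(V>195)&(V<275)&(im[...,2]>190)&(hsv[...,1]>60)&(P[...,2]>54)&(P[...,2]<64)
X=P[m];c=X.mean(0);dd=np.linalg.svd(X-c)[2][0];s=(X-c)@dd;print("handle c",c.round(1),np.degrees(np.arctan2(dd[1],dd[0])).round(2),s.min().round(1),s.max().round(1),m.sum())
for n,a in(("bottle",(255,290,155,195)),("jar",(160,200,245,280))):
    q=(U>=a[0])&(U<a[1])&(V>=a[2])&(V<a[3])&(P[...,2]>15);Q=P[q];print(n,Q[Q[:,2]>Q[:,2].max()-6].mean(0).round(0))
E
python3 fl2.py 2>/dev/null | head -6
```

```text
handle c [444.  333.7  59.2] -166.47 -58.9 53.9 182
bottle [651. 172. 234.]
jar [403. 443.  89.]
19.8 [462.7 123.5 181. ] f [-0.1 -0.8  0.3] m [ 0.08 -0.    0.02] tau [-8.100e-01 -4.043e+01 -2.282e+01 -5.000e-02  8.000e-02 -2.000e-02]
side 20 -30 [-1.8 -0.3  0.9] 115
side 20 -60 [-1.8 -0.4  1. ] 153
side 20 -90 [-1.6 -0.5  0.9] 150
side 20 -120 [-1.6 -0.4  1.1] 136
side 20 -132 [-1.9 -0.1  1.1] 45
```

View pics/end.png

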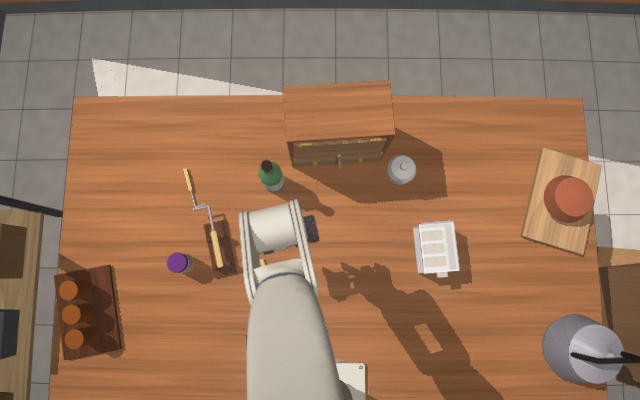

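The flap is shut, with its ring at px (340,160). The pole is back on its rest at (216,245) in its old position, the bottle, bowl and jar haven't moved, and the arm is clear.

```bash
python3 -c "
from workcell import close_job
print(close_job())"
```

```text
the job is handed in; nothing more can be done
None
```

The job is handed in: the flap is fully shut with the hook kept in the eye until it closed, the pole is back on its rest as it lay (within about 2 mm), and the bottle, bowl and jar still stand where they were.

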